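# Shut and pin the figurine carrying case

## Task

Close up the plywood carrying case of figurines for transport: press its lid fully down without slamming it, then swing the hasp down flat over the staple. Then take the red-gripped retaining pin out of the tool stand, drop it through the staple's loop in front of the hasp until its collar sits on the loop, and let go. Leave everything else on the bench where it stands.

Things in the scene. Friction and masses are not known exactly. Their poses are not given: they have to be found in the camera images.
- case: Plywood carrying case with aluminium edges, fixed to the bench, three white figurines inside. 180 deep (x) x 260 wide (y) x 110 mm high without its lid. Origin: centre of its underside on the bench; z up; its front, with the brass staple, faces its own -x; the lid is hinged along the top of its back (x = +90 mm, z = 110 mm).
- lid (a joint): Hinge of the lid, rad: 0 = shut, grows as the lid's front edge rises (turning about the case's +y axis); starts part open at 0.6 to 1.05, stop at 1.4. Stiff friction hinge: the lid stays at any angle and needs about 1 to 4 N, 140 mm from the hinge, to push it down. The lid is a shallow plywood tray 180 x 260 x 28 mm, 0.45 kg, flat on top except for the hasp's leaf at the middle of its front edge (48 mm wide, 36 mm long, 2.5 mm thick).
- lid_hinge (a point): Middle of the lid's hinge line, at the back top edge of the case body (110 mm above the bench). The shut lid spans from it 180 mm towards the case's -x, and its top lies 28 mm above it.
- lid_front_edge (a point): Middle of the upper front edge of the lid (180 mm from the hinge line, on the lid's outer face); moves with the lid.
- hasp (a joint): Hinge of the hasp strap relative to the lid, rad: 0 = strap hanging flat down the front over the staple; with the lid shut, 1.57 = sticking straight out to the front (the case's -x), 3.14 = standing straight up, more = leaning back over the lid. Starts at 1.9 to 3.1. Its hinge is a little stiff (about 0.05 N m), so the strap stays at any angle and must be pushed all the way.
- hasp_hinge (a point): Middle of the hasp's hinge line, along the case's y, at the upper front edge of the lid: 5.5 mm in front of the lid's front face and 2 mm above its top (140 mm above the bench when shut). Moves with the lid. The strap is a bright steel plate 48 wide x 87 long x 3 mm, centred on it, with a slot 30 wide x 18 mm that runs from 51 to 69 mm from the hinge; above the slot it is plain plate.
- hasp_end (a point): Point on the strap 81 mm from its hinge, near the free end; moves with the strap.
- staple_eye (a point): Where the centre of the pin's collar underside should come to rest: in the eye of the staple, level with the top of its bars (88 mm above the bench). The staple is a level U of 6 mm brass bar on the case's front, 41 mm out from the front, 26 mm wide outside; its eye opens up and down. With the hasp shut the eye is 14 mm wide (case y) and 28 mm from the strap to the front bar; this point lies 18.5 mm in front of the strap. Axes as the case.
- pin: Retaining pin, standing upright in one of the three holes of the tool stand: steel shaft 8 mm diameter x 45 mm with a tapered tip below, steel collar 24 mm diameter x 4 mm, red grip 16 mm diameter x 41 mm above the collar. Origin: centre of the collar's underside, z up along the pin (tip at z = -45 mm, top of the grip at +45 mm). About 70 g.
- stand: Wooden tool stand, fixed, 190 (x) x 50 (y) x 55 mm high; origin under its centre. Three holes 12 mm wide and 50 mm deep in its top, at x = -65, 0 and 65 mm, hold the pin and two modelling tools in any order; all stand with a shoulder on its top.
- loop_tool: Modelling tool with a brown wooden handle and a wire loop on top, standing in the stand; 18 mm thick, 78 mm above the stand. Leave it. Origin: underside of its shoulder.
- needle_tool: Modelling tool with a black handle and a needle on top, standing in the stand; 18 mm thick, 74 mm above the stand. Leave it. Origin: underside of its shoulder.
- figurine: Fragile white four-legged bisque figurine standing on the white paper, about 85 x 40 x 80 mm. Leave it. Origin under its middle.
- cup: Clear plastic cup, 72 mm wide, 50 mm high. Leave it. Origin under its centre.
- brush: Blue-handled brush, 175 mm long, lying. Leave it. Origin near its middle.
- steel_tool: Steel spatula tool, 155 mm long, lying beyond the stand. Leave it. Origin near its middle.
- jar: Small glass jar with a white cap, 60 mm wide, 75 mm high. Leave it. Origin under its centre.
Not all that is in view belongs to the job. What is shaped like the pin but blue is not meant.

How it is judged:
By the outcome, as a careful person would: the job done as asked, in the order asked, and still so for the second after the job is handed in, with the robot touching nothing.
It also fails if it takes over 66 s, if anything falls off the work surface, if the arm or the gripper's body presses on something with over 40 N, if the wrist force passes 120 N, or if a joint passes its speed limit or range.

## Robot

A 6-joint arm with a two-finger parallel gripper is mounted at the origin on the work surface. World frame = base frame: x ahead of the robot, y to its left, z up, the work surface at z = 0. Lengths are in m, angles in degrees, forces in N, time in s.
With the tool pointing down it reaches from about 0.375 to 0.9 m from the base axis. Payload 3.1 kg.
Tool frame: the origin (TCP) lies on the centre line of the jaws, within the pads' length; the fingertips stand 14 mm ahead of it and the grasp point (between the pads) lies 5 mm behind it (bot.tips_ahead is the distance from the TCP to the fingertips, in m); z points along the fingers, y is the line along which they close (so a half turn about z gives the same grasp; the last joint's range is limited). The gripper opens to 87 mm and grips with 3 to 60 N. Pads are 19 mm wide; open, the fingers measure 117 mm over their backs; the gripper's body (75 mm by 190 mm) begins 51 mm behind the grasp point.
Start: joints at [65.231, 30.224, 82.088, -0, 67.689, -10.227], TCP at [0.157, 0.605, 0.237] pointing down, gripper open.
Joint ranges: [-176.69, 176.69], [-43.24, 126.21], [12.49, 139.97], [-82, 262], [0, 151.66], [-163.58, 163.58]. Speed limits (degrees/s): [159.86, 159.86, 180, 180, 180, 180].

## Interface

Orientations are given as a 3x3 rotation matrix whose columns are the frame's x, y, z axes.
In Python, from rig import bot gives the robot as it stands.
- The arm moves only by the tool play_rows, never from a script. Its argument "moves" is a list that holds one entry, the list of rows, each a list of 6 numbers: the shift along the tool's x, y, z in mm, then the turn, a rotation vector about the tool's x, y, z in rad. A call has 1 to 5 rows; each row shifts and turns the commanded pose from where the row before left it, along the tool's axes as they then stand; what a row does not reach is not made up. A row lasts 1/10 s, in which the tool goes at most 50 mm and 8.59 degrees, less where a joint would pass 70% of its speed; a pose out of reach is approached as far as the arm can. A call with a gripper value outside its range is refused whole. "fingers" is the opening, from -1 (shut) to 1 (fully open), set as the call begins (left out, the last holds). The fingers move at their own pace and stop on an object; the grip force is fixed at half the most. Time passes only in rows, so rows that do not move let the fingers close. It gives the time, the measured TCP pose, the force, the opening and the grip force at its end, in the units of the state.
- bot.read_state(): the state, without advancing time (a new reading comes with each control period).
- bot.capture(name): name is "scene" or "side" or "wrist"; returns a dict with "image" (420x560x3 uint8, blue, green, red), "fx", "fy", "cx", "cy" (pixels), "distortion" ([k1, k2, p1, p2, k3] as OpenCV has them; the pictures are not rectified), "R" (3x3) and "t" (3): a world point X has camera coordinates R X + t. Camera axes: x right, y down, z forward; pixel columns grow to the right and rows downward; lengths in m; the calibration is good to about 2 mm. A picture is of the moment at which its call begins. There is no depth.
- bot.hand_in(): hands the job in; it is judged then, once.
Trained networks look in a picture, given as the dict that the camera call returned (one of the last four; its "shot" number tells which), for a name from the list of things; names that differ only in an ending like _2 or _b are one class to them, and where a whole thing is asked for, a point or a joint stands for the part that bears it (a point fixed in the world has none). Each returns a list of dicts, best first, with "confidence" (0 to 1); they miss things now and then, are a little off and sometimes report something else, mostly with a low value. They report only what shows in the picture. A call takes as long as a camera call. They do not tell look-alikes from the thing itself.
- bot.search_frame(picture, query): "centre" ([column, row] in pixels, amid what is visible of it).
- bot.silhouettes(picture, query): "pixels" (420x560 bool, what is visible of it) and "centre" ([column, row] in pixels, amid what is visible of it).
- bot.pinpoint(picture, query): "centre" ([column, row] in pixels: a listed point, or the origin of a listed thing).
The state is a dict: "time_s": time; "joint_positions": joint angles; "qvel": joint speeds; "tau": joint torques, N m; "position": TCP position; "tcp_rot": TCP orientation; "force": force on the tool from outside, world axes, zero at the start; "moment": the same for the moment, N m; "opening": opening from 0.0 (shut) to 1.0 (fully open); "grasp_force": force on a finger pad.
Only numpy, scipy, OpenCV 4.12 (cv2) and the standard library are available. Lean on these libraries where they do the work, as an engineer would, in place of code of your own. Each camera call takes 0.05 s, during which the arm holds its last target. There are 200 camera calls.

## Working session

There is one attempt and no reset: what is moved stays moved. The work goes in short steps, Python scripts to look and compute and a tool call to move; the robot and the scene stay as the last step left them, time stands still between calls to the robot, and variables do not carry over. Pictures are saved under pics/ and viewed, at most 10 in all, crops included, and the job is handed in when it is done.

Besides the shell and the picture viewer there is one more tool, called after "Request:" as a command line: name --argument value ..., lists and objects as JSON in quotes. play_rows: Moves the arm, as the interface text tells. Its arguments: {"type":"object","properties":{"moves":{"type":"array","items":{"type":"array","items":{"type":"array","items":{"type":"number"}}}},"fingers":{"type":"number"}},"required":["moves"]}

```bash
ls; mkdir -p pics
cat > h.py <<'E'
import numpy as np, cv2
from rig import bot
def K(c): return np.array([[c["fx"],0,c["cx"]],[0,c["fy"],c["cy"]],[0,0,1.]])
def ray(c,p):
    u=cv2.undistortPoints(np.array([[p]],float),K(c),np.array(c["distortion"],float))[0,0]
    R=np.array(c["R"]);t=np.array(c["t"]); d=R.T@np.array([u[0],u[1],1]); return -R.T@t, d/np.linalg.norm(d)
def proj(c,X):
    return cv2.projectPoints(np.atleast_2d(np.array(X,float)),cv2.Rodrigues(np.array(c["R"],float))[0],np.array(c["t"],float),K(c),np.array(c["distortion"],float))[0][:,0]
def tri(obs):
    A=np.zeros((3,3));b=np.zeros(3);rs=[ray(c,p) for c,p in obs]
    for o,d in rs:
        P=np.eye(3)-np.outer(d,d);A+=P;b+=P@o
    X=np.linalg.solve(A,b); return X,[np.linalg.norm((np.eye(3)-np.outer(d,d))@(X-o)) for o,d in rs]
def onz(c,p,z):
    o,d=ray(c,p); return o+d*(z-o[2])/d[2]
E
python3 - <<'E'
from h import *
S=bot.capture("scene");D=bot.capture("side");W=bot.capture("wrist")
cv2.imwrite("pics/a.png",S["image"]);cv2.imwrite("pics/b.png",D["image"])
for c in(S,D,W):print(-np.array(c["R"]).T@c["t"])
for q in["lid_hinge","lid_front_edge","hasp_hinge","hasp_end","staple_eye","case","pin","stand","loop_tool","needle_tool"]:
    r=[bot.pinpoint(c,q) for c in(S,D)]
    print(q,[[(np.round(x["centre"],1).tolist(),round(x["confidence"],2)) for x in y[:3]] for y in r])
    if r[0] and r[1]:
        X,e=tri([(S,r[0][0]["centre"]),(D,r[1][0]["centre"])]);print("   ",X.round(4),np.round(e,4))
E
```

```text
pics
[ 0.88414058 -0.55986758  0.79961192]
[ 0.14084451 -0.46470889  0.74427349]
[0.08105166 0.62500868 0.38345097]
lid_hinge [[([308.2, 164.9], 0.89)], [([213.3, 155.4], 0.73)]]
    [0.5522 0.2223 0.1154] [0.0012 0.0012]
lid_front_edge [[([316.1, 141.5], 0.98)], []]
hasp_hinge [[([318.7, 140.6], 0.95), ([318.9, 141.4], 0.27)], [([246.4, 107.4], 0.63)]]
    [0.6071 0.1426 0.2676] [0.0015 0.0015]
hasp_end [[([321.9, 108.3], 0.79)], [([226.8, 77.8], 0.71)]]
    [0.5907 0.1827 0.3287] [0.002 0.002]
staple_eye [[([315.7, 224.0], 0.71)], [([293.0, 179.0], 0.73), ([247.5, 107.6], 0.37)]]
    [0.6597 0.0457 0.0913] [0.0039 0.0039]
case [[([310.0, 214.0], 0.7)], [([245.0, 195.6], 0.7), ([406.3, 253.4], 0.52)]]
    [ 0.5958  0.1635 -0.011 ] [0.0018 0.0018]
pin [[([177.3, 273.0], 0.57), ([182.1, 241.3], 0.42)], [([257.4, 305.0], 0.73), ([302.3, 311.2], 0.68), ([375.3, 365.2], 0.49)]]
    [ 0.3938 -0.1561 -0.0024] [0.0333 0.0333]
stand [[([201.7, 300.5], 0.89)], [([324.8, 307.1], 0.66)]]
    [ 0.5006 -0.221  -0.0064] [0.002 0.002]
loop_tool [[([196.5, 288.5], 0.67)], [([326.7, 295.0], 0.49)]]
    [ 0.4973 -0.2238  0.0478] [0.0027 0.0027]
needle_tool [[([217.5, 298.9], 0.68), ([317.5, 139.4], 0.63)], [([349.4, 277.7], 0.61)]]
    [ 0.5581 -0.2285  0.0563] [0. 0.]
```

View pics/a.png

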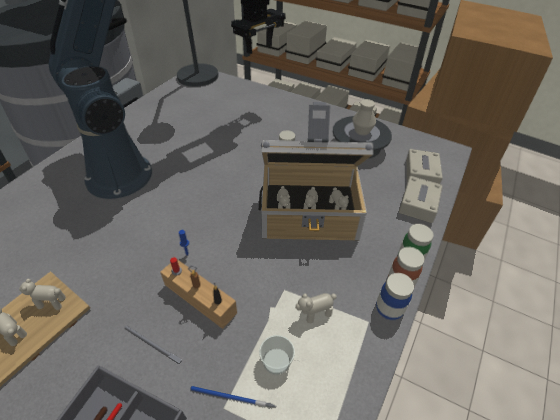

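View pics/b.png

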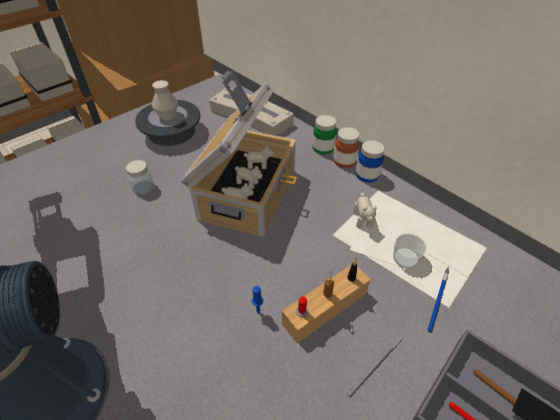

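Picture a (scene): the red-gripped pin stands in the stand's near hole at (175,265). The loop tool is at (195,278) and the needle tool at (217,295). The blue look-alike stands on the bench at (184,242), and there are red tools in the tray at (110,413). Picture b (side): red pin at (303,304), blue pin at (257,298), case open at (240,160) with the strap leaning back at (236,92). I choose the red pin in the stand and check it in a crop.

```bash
cat >> h.py <<'E'
def red(c,near,r=40):
    b,g,rr=[c["image"][...,i].astype(int) for i in range(3)]
    m=((rr>90)&(rr>2.2*g)&(rr>2.2*b)).astype(np.uint8)
    n,l,s,ce=cv2.connectedComponentsWithStats(m)
    k=[i for i in range(1,n) if np.hypot(*(ce[i]-near))<r]
    i=max(k,key=lambda i:s[i,4]); return ce[i],s[i]
F=np.array([.52,-.854,0]);H=np.array([.5522,.2223,.110])
E
python3 - <<'E'
from h import *
S=bot.capture("scene");D=bot.capture("side")
a,sa=red(S,[175,265],12);b,sb=red(D,[303,304],12)
print("redgrip",a,sa,b,sb,tri([(S,a),(D,b)]))
print("collar",tri([(S,[177.3,273]),(D,[302.3,311.2])]))
print("blue",tri([(S,[183.5,240]),(D,[257.4,298])]))
im=np.hstack([cv2.resize(S["image"][220:330,140:250],(390,390),interpolation=2),cv2.resize(D["image"][250:350,240:380],(390,390),interpolation=2)])
cv2.imwrite("pics/c.png",im)
s=bot.read_state();R=np.array(s["tcp_rot"]);print(s["position"],R.round(3),s["opening"])
f=F/np.linalg.norm(F);yc=np.cross([0,0,1],-f);print("f",f,"yc",yc)
# lid geometry check from silhouettes reproj
for th in(.75,.8,.86,.92):
    X=H+f*(180*np.cos(th)-28*np.sin(th))/1e3+np.array([0,0,180*np.sin(th)+28*np.cos(th)])/1e3
    print(th,X.round(3),proj(S,X).round(1),"pp 316.1 141.5")
E
```

```text
redgrip [174.4047619  264.36904762] [170 258   9  14  84] [302.2        304.45833333] [298 296   9  18 120] (array([ 0.43172755, -0.21550483,  0.08166444]), [np.float64(0.00051188383699942), np.float64(0.0005118838369995764)])
collar (array([ 0.43447122, -0.21569548,  0.0514344 ]), [np.float64(0.001595197413044523), np.float64(0.001595197413044468)])
blue (array([ 0.38786932, -0.13522736,  0.05767872]), [np.float64(0.00021692388417856605), np.float64(0.00021692388417858855)])
[0.15685211 0.6049693  0.23654816] [[-0.968  0.251 -0.   ]
 [ 0.251  0.968  0.   ]
 [ 0.    -0.    -1.   ]] 0.9993749359743852
f [ 0.52007386 -0.85412129  0.        ] yc [-0.85412129 -0.52007386  0.        ]
0.75 [0.611 0.126 0.253] [[316.8 149.1]] pp 316.1 141.5
0.8 [0.607 0.132 0.259] [[316.7 145.3]] pp 316.1 141.5
0.86 [0.602 0.14  0.265] [[316.5 140.9]] pp 316.1 141.5
0.92 [0.597 0.148 0.27 ] [[316.3 136.6]] pp 316.1 141.5
```

View pics/c.png

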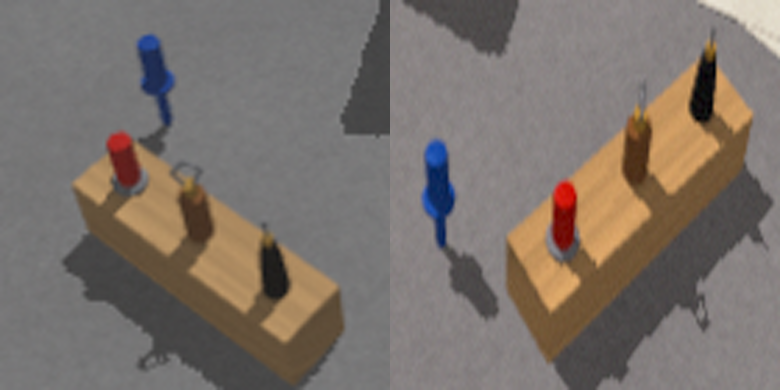

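Crop: left the red grip with its steel collar in the near hole at (125,165), right the same at (563,220). The blue pin stands separately, so the red pin is confirmed. I'll start on the lid: closed fingers, turn, then hover over it.

Request:
play_rows --moves '[[[0,0,-17,0,0,-0.133],[0,0,-17,0,0,-0.133],[0,0,-17,0,0,-0.133],[0,0,-17,0,0,-0.133],[0,0,-16,0,0,-0.133]]]' --fingers -1

```text
time_s: 1.75
position: [0.1568, 0.6049, 0.3213]
tcp_rot: [[-0.914, -0.405, 0.0], [-0.405, 0.914, 0.0], [-0.0, 0.0, -1.0]]
force: [-0.1, 0.6, 0.6]
opening: 0.63
grasp_force: 0.0
```

Request:
play_rows --moves '[[[0,0,0,0,0,-0.134],[-5,-49,0,0,0,0],[-5,-49,0,0,0,0],[-5,-49,0,0,0,0],[-5,-49,0,0,0,0]]]'

```text
time_s: 2.25
position: [0.2763, 0.4463, 0.3207]
tcp_rot: [[-0.855, -0.519, 0.0], [-0.519, 0.855, 0.0], [-0.001, -0.0, -1.0]]
force: [0.8, -0.5, 0.9]
opening: 0.17
grasp_force: 0.0
```

Request:
play_rows --moves '[[[-5,-49,0,0,0,0],[-5,-49,0,0,0,0],[-5,-49,0,0,0,0],[-5,-49,0,0,0,0],[-5,-49,0,0,0,0]]]'

```text
time_s: 2.75
position: [0.425, 0.2496, 0.3209]
tcp_rot: [[-0.855, -0.519, 0.001], [-0.519, 0.855, 0.0], [-0.001, -0.0, -1.0]]
force: [0.7, 0.2, -0.5]
opening: 0.002
grasp_force: 0.0
```

Request:
play_rows --moves '[[[-5,-49,0,0,0,0],[-5,-49,0,0,0,0],[-4,-49,0,0,0,0],[0,0,0,0,0,0]]]'

```text
time_s: 3.15
position: [0.5165, 0.1279, 0.3207]
tcp_rot: [[-0.858, -0.513, 0.004], [-0.513, 0.858, -0.002], [-0.002, -0.004, -1.0]]
force: [-0.2, 1.2, 0.6]
opening: 0.002
grasp_force: 0.0
```

Request:
play_rows --moves '[[[0,0,20,0,0,0],[0,0,20,0,0,0],[0,0,20,0,0,0],[0,0,7,0,0,0],[0,-4,3,0,0,0]]]'

```text
time_s: 3.65
position: [0.5133, 0.1301, 0.25]
tcp_rot: [[-0.855, -0.519, -0.002], [-0.519, 0.855, 0.0], [0.002, 0.001, -1.0]]
force: [-3.2, 2.4, 2.0]
opening: 0.006
grasp_force: 2.1
```

Request:
play_rows --moves '[[[0,-6,5,0,0,0],[0,-6,5,0,0,0],[0,-6,5,0,0,0],[0,-6,5,0,0,0],[0,-5,5,0,0,0]]]'

```text
time_s: 4.15
position: [0.53, 0.1039, 0.2254]
tcp_rot: [[-0.855, -0.518, 0.001], [-0.518, 0.855, -0.0], [-0.0, -0.001, -1.0]]
force: [-1.6, 0.1, 1.6]
opening: 0.002
grasp_force: 0.9
```

Request:
play_rows --moves '[[[0,-4,5,0,0,0],[0,-4,5,0,0,0],[0,-4,5,0,0,0],[0,-3,5,0,0,0],[0,-3,5,0,0,0]]]'

```text
time_s: 4.65
position: [0.5393, 0.089, 0.2002]
tcp_rot: [[-0.855, -0.519, 0.001], [-0.519, 0.855, -0.0], [-0.001, -0.001, -1.0]]
force: [0.2, -1.1, 1.9]
opening: 0.002
grasp_force: 0.7
```

Request:
play_rows --moves '[[[0,-3,5,0,0,0],[0,-3,5,0,0,0],[0,-2,5,0,0,0],[0,-2,5,0,0,0],[0,-1,4,0,0,0]]]'

```text
time_s: 5.15
position: [0.5445, 0.0796, 0.1761]
tcp_rot: [[-0.855, -0.519, 0.0], [-0.519, 0.855, -0.0], [0.0, -0.0, -1.0]]
force: [0.8, -0.2, 0.9]
opening: 0.006
grasp_force: 0.5
```

Request:
play_rows --moves '[[[0,-1,4,0,0,0],[0,-1,4,0,0,0],[0,-1,3,0,0,0],[0,-1,3,0,0,0],[0,0,3,0,0,0]]]'

```text
time_s: 5.65
position: [0.5466, 0.0763, 0.1593]
tcp_rot: [[-0.855, -0.519, 0.0], [-0.519, 0.855, -0.0], [-0.0, -0.0, -1.0]]
force: [0.4, -0.3, 1.4]
opening: 0.006
grasp_force: 0.4
```

Request:
play_rows --moves '[[[0,0,2,0,0,0],[0,0,2,0,0,0],[0,0,2,0,0,0],[0,0,1,0,0,0]]]'

```text
time_s: 6.05
position: [0.5465, 0.0764, 0.1524]
tcp_rot: [[-0.855, -0.519, -0.0], [-0.519, 0.855, 0.0], [0.0, 0.0, -1.0]]
force: [-0.8, -0.4, 5.3]
opening: 0.003
grasp_force: 3.1
```

Request:
play_rows --moves '[[[0,0,1,0,0,0],[0,0,1,0,0,0],[0,0,1,0,0,0]]]'

```text
time_s: 6.35
position: [0.5465, 0.0764, 0.1522]
tcp_rot: [[-0.855, -0.519, 0.001], [-0.519, 0.855, -0.0], [-0.0, -0.001, -1.0]]
force: [-6.2, -0.2, 23.9]
opening: 0.008
grasp_force: 12.1
```

Request:
play_rows --moves '[[[0,0,-8,0,0,0],[0,0,-40,0,0,0],[0,0,-40,0,0,0],[0,0,-30,0,0,0],[0,0,0,0,0,0]]]'

```text
time_s: 6.85
position: [0.5492, 0.0765, 0.2722]
tcp_rot: [[-0.855, -0.519, 0.01], [-0.519, 0.855, -0.0], [-0.008, -0.005, -1.0]]
force: [0.6, -0.0, -0.2]
opening: 0.001
grasp_force: 0.0
```

Run:
```python
from h import *
S=bot.capture("scene");D=bot.capture("side")
for q in["lid_hinge","lid_front_edge","hasp_hinge","hasp_end","staple_eye"]:
    r=[bot.pinpoint(c,q) for c in(S,D)]
    print(q,[[(np.round(x["centre"],1).tolist(),round(x["confidence"],2)) for x in y[:2]] for y in r])
    if r[0] and r[1]:
        X,e=tri([(S,r[0][0]["centre"]),(D,r[1][0]["centre"])]);print("   ",X.round(4),np.round(e,4))
im=np.hstack([cv2.resize(S["image"][80:280,220:400],(400,444)),cv2.resize(D["image"][60:260,160:340],(400,444))])
cv2.imwrite("pics/d.png",im)
```

```text
lid_hinge [[([308.4, 164.6], 0.77), ([151.7, 349.1], 0.47)], [([214.2, 155.0], 0.69)]]
    [0.5535 0.2201 0.1179] [0.0006 0.0006]
lid_front_edge [[([311.5, 202.6], 0.97), ([233.4, 401.0], 0.29)], [([283.3, 159.6], 0.56)]]
    [0.6398 0.0569 0.1521] [0.001 0.001]
hasp_hinge [[([314.2, 203.8], 0.92), ([316.3, 221.9], 0.65)], [([281.1, 160.9], 0.64), ([301.9, 310.2], 0.28)]]
    [0.6428 0.0677 0.1401] [0.0008 0.0008]
hasp_end [[([317.6, 190.9], 0.78)], [([294.4, 139.3], 0.64), ([358.1, 221.8], 0.61)]]
    [0.6577 0.0403 0.2113] [0.0005 0.0005]
staple_eye [[([313.6, 226.6], 0.65)], [([289.2, 178.3], 0.93)]]
    [0.6558 0.0501 0.0847] [0.0032 0.0032]
```

View pics/d.png

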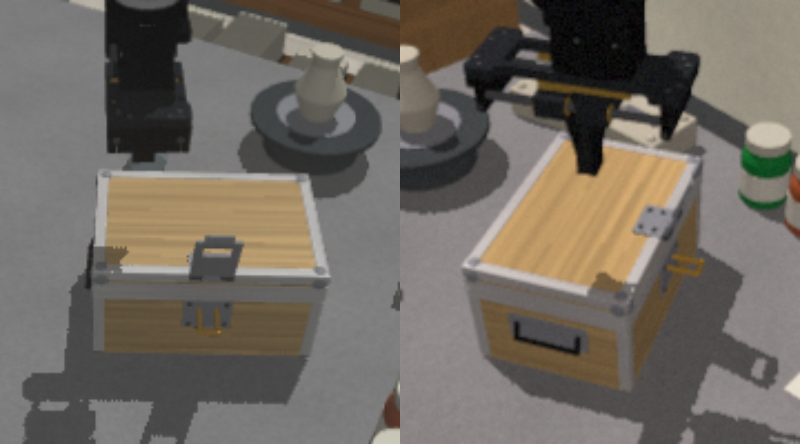

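Lid is shut: in the crop its seam is closed (left (210,285)), and 24 N moved it no further. The strap stands up at (215,258), leaning slightly forward. Next I turn the tool and go behind the strap.

Request:
play_rows --moves '[[[0,0,0,0,0,0.143],[0,0,0,0,0,0.143],[0,0,0,0,0,0.143],[0,0,0,0,0,0.143],[0,0,0,0,0,0.143]]]'

```text
time_s: 7.95
position: [0.5465, 0.0764, 0.2674]
tcp_rot: [[-0.985, 0.175, -0.0], [0.175, 0.985, 0.0], [0.0, 0.0, -1.0]]
force: [-0.0, 0.2, 1.2]
opening: 0.005
grasp_force: 0.0
```

Request:
play_rows --moves '[[[0,0,0,0,0,0.143],[0,0,0,0,0,0.143],[0,0,0,0,0,0.143],[0,0,0,0,0,0.143],[0,0,0,0,0,0.143]]]'

```text
time_s: 8.45
position: [0.5465, 0.0764, 0.2674]
tcp_rot: [[-0.629, 0.778, -0.0], [0.778, 0.629, -0.0], [0.0, -0.0, -1.0]]
force: [-0.1, -0.1, -0.0]
opening: 0.001
grasp_force: 0.0
```

Request:
play_rows --moves '[[[0,0,0,0,0,0.141],[-22,38,0,0,0,0],[-22,39,0,0,0,0],[0,0,0,0,0,0]]]'

```text
time_s: 8.85
position: [0.6406, 0.0781, 0.2671]
tcp_rot: [[-0.518, 0.855, 0.006], [0.855, 0.518, -0.0], [-0.003, 0.005, -1.0]]
force: [-0.5, 0.2, 0.2]
opening: 0.006
grasp_force: 0.0
```

Request:
play_rows --moves '[[[0,0,30,0,0,0],[0,0,30,0,0,0],[0,0,8,0,0,0],[0,0,0,0,0,0]]]'

```text
time_s: 9.25
position: [0.6337, 0.0787, 0.1981]
tcp_rot: [[-0.518, 0.855, -0.004], [0.855, 0.518, 0.0], [0.002, -0.003, -1.0]]
force: [0.2, 0.1, -0.3]
opening: 0.007
grasp_force: 0.0
```

Request:
play_rows --moves '[[[0,0,19,0,0,0],[-10,0,0,0,0,0],[-9,0,0,0,0,0],[-8,0,0,0,0,0],[-8,0,0,0,0,0]]]'

```text
time_s: 9.75
position: [0.6545, 0.0479, 0.1819]
tcp_rot: [[-0.518, 0.855, 0.002], [0.855, 0.518, -0.0], [-0.001, 0.002, -1.0]]
force: [-0.2, 1.2, 0.5]
opening: 0.006
grasp_force: 0.4
```

Request:
play_rows --moves '[[[-4,0,6,0,0,0],[-4,0,6,0,0,0],[-1,0,7,0,0,0],[-1,0,6,0,0,0],[-6,0,6,0,0,0]]]'

```text
time_s: 10.25
position: [0.6608, 0.0358, 0.1487]
tcp_rot: [[-0.519, 0.855, -0.002], [0.855, 0.519, 0.001], [0.002, -0.001, -1.0]]
force: [-0.6, -0.7, 1.4]
opening: 0.006
grasp_force: 0.6
```

Request:
play_rows --moves '[[[-5,0,7,0,0,0],[0,0,6,0,0,0],[4,0,5,0,0,0],[4,0,5,0,0,0],[6,0,4,0,0,0]]]'

```text
time_s: 10.75
position: [0.6571, 0.0429, 0.1221]
tcp_rot: [[-0.518, 0.855, 0.001], [0.855, 0.518, -0.0], [-0.001, 0.001, -1.0]]
force: [1.3, 0.1, -0.0]
opening: 0.007
grasp_force: 0.7
```

Request:
play_rows --moves '[[[5,0,3,0,0,0],[4,0,1,0,0,0],[3,0,0,0,0,0],[2,0,0,0,0,0],[0,0,0,0,0,0]]]'

```text
time_s: 11.25
position: [0.6506, 0.0532, 0.1185]
tcp_rot: [[-0.519, 0.855, 0.002], [0.855, 0.519, -0.003], [-0.004, 0.0, -1.0]]
force: [3.5, -4.9, -3.0]
opening: 0.007
grasp_force: 2.9
```

Request:
play_rows --moves '[[[2,0,0,0,0,0],[1,0,0,0,0,0],[1,0,0,0,0,0]]]'

```text
time_s: 11.55
position: [0.6505, 0.0536, 0.1189]
tcp_rot: [[-0.519, 0.855, 0.006], [0.855, 0.519, -0.008], [-0.01, 0.001, -1.0]]
force: [6.0, -13.1, -4.0]
opening: 0.005
grasp_force: 7.3
```

Request:
play_rows --moves '[[[-15,0,0,0,0,0],[-35,0,-30,0,0,0],[-30,0,-40,0,0,0],[-15,0,-40,0,0,0],[0,0,0,0,0,0]]]' --fingers 0

```text
time_s: 12.05
position: [0.7016, -0.026, 0.236]
tcp_rot: [[-0.516, 0.856, 0.014], [0.856, 0.516, -0.002], [-0.009, 0.011, -1.0]]
force: [0.9, -0.1, -0.9]
opening: 0.374
grasp_force: 0.0
```

Run:
```python
from h import *
S=bot.capture("scene");D=bot.capture("side");W=bot.capture("wrist")
for q in["lid_front_edge","hasp_hinge","hasp_end","staple_eye"]:
    r=[bot.pinpoint(c,q) for c in(S,D,W)]
    print(q,[[(np.round(x["centre"],1).tolist(),round(x["confidence"],2)) for x in y[:2]] for y in r])
    o=[(c,y[0]["centre"]) for c,y in zip((S,D,W),r) if y]
    if len(o)>1:
        X,e=tri(o);print("   ",X.round(4),np.round(e,4))
im=np.hstack([cv2.resize(S["image"][160:270,250:380],(390,330)),cv2.resize(W["image"],(400,330))])
cv2.imwrite("pics/e.png",im)
s=bot.read_state();print(s["position"],s["force"])
```

```text
lid_front_edge [[([315.5, 203.4], 0.55), ([313.0, 228.9], 0.55)], [([282.6, 158.8], 0.82)], [([281.9, 50.3], 0.58)]]
    [0.6446 0.0688 0.1439] [0.0025 0.0031 0.0046]
hasp_hinge [[([312.2, 231.1], 0.63), ([316.5, 203.6], 0.56)], [([215.4, 154.2], 0.65), ([285.8, 159.6], 0.51)], [([286.5, 61.9], 0.95), ([283.6, 48.8], 0.4)]]
    [0.6116 0.1161 0.0823] [0.0724 0.1206 0.0537]
hasp_end [[([311.1, 228.2], 0.89)], [([322.2, 307.7], 0.65), ([283.2, 190.0], 0.46)], [([282.0, 79.6], 0.66)]]
    [ 0.6115 -0.0021 -0.0637] [0.1276 0.1933 0.076 ]
staple_eye [[([316.1, 225.6], 0.73)], [([290.4, 180.3], 0.79)], [([282.8, 95.8], 0.76), ([282.8, 52.8], 0.2)]]
    [0.6572 0.0505 0.0827] [0.0038 0.0017 0.0028]
[ 0.69683473 -0.02298829  0.2284567 ] [0.65796034 0.73521079 0.66905693]
```

View pics/e.png

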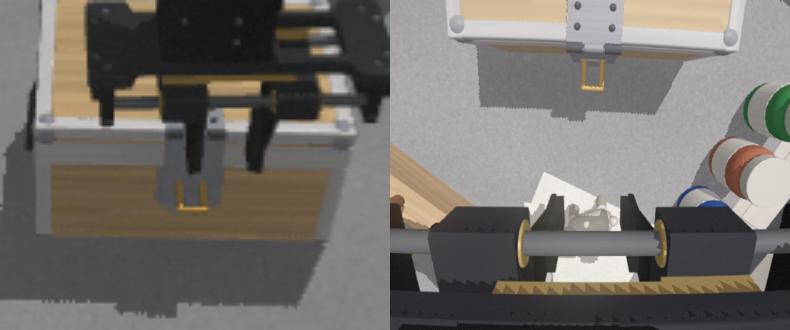

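Left view: the strap hangs flat with the brass staple through its slot, at (192,195). Right (wrist): staple eye clear, at (593,75). Now I measure the staple, its yaw and the stand's direction.

```bash
cat >> h.py <<'E'
def brass(c,near,r=30):
    hsv=cv2.cvtColor(c["image"],cv2.COLOR_BGR2HSV)
    m=cv2.inRange(hsv,(12,130,100),(28,255,255));y,x=np.nonzero(m)
    k=(abs(x-near[0])<r)&(abs(y-near[1])<r); return np.c_[x,y][k].astype(np.float32)
E
python3 - <<'E'
from h import *
W=bot.capture("wrist");S=bot.capture("scene")
P=brass(W,[284,95]);print(len(P),P.min(0),P.max(0))
X=np.array([onz(W,p,.088)[:2] for p in P]);
f=F[:2]/np.linalg.norm(F[:2]);n=np.array([-f[1],f[0]])
o=np.array([.659,.047]);u=np.c_[(X-o)@f,(X-o)@n]*1e3
for a,b in((-20,-10),(-10,0),(0,8),(8,13),(13,20)):
    k=(u[:,0]>a)&(u[:,0]<=b)
    if k.any():print(a,b,k.sum(),u[k,1].min().round(1),u[k,1].max().round(1),u[k,1].mean().round(1))
print(u.min(0),u.max(0),cv2.minAreaRect((u).astype(np.float32)))
# lid front corners on top z .138: edge fit from bright aluminium
g=cv2.cvtColor(W["image"],cv2.COLOR_BGR2GRAY)
cv2.imwrite("pics/f.png",cv2.resize(W["image"][0:140,60:520],(800,243)))
for q in("stand","pin","loop_tool","needle_tool"):
    for nm,c in(("W",W),("S",S)):
        r=bot.pinpoint(c,q); print(q,nm,[(np.round(x["centre"],1).tolist(),round(x["confidence"],2)) for x in r[:2]], [onz(c,x["centre"],0 if q=="stand" else .055)[:2].round(4).tolist() for x in r[:1]])
E
```

```text
Traceback (most recent call last):
ValueError: zero-size array to reduction operation minimum which has no identity
```

```bash
sed -i 's/(12,130,100),(28,255,255)/(10,95,70),(32,255,255)/' h.py
python3 - <<'E'
from h import *
W=bot.capture("wrist");S=bot.capture("scene")
r=bot.pinpoint(W,"staple_eye");print(r[:2]);c=r[0]["centre"] if r else [284,95]
x,y=map(int,c);print(cv2.cvtColor(W["image"],cv2.COLOR_BGR2HSV)[y+8:y+24:2,x-10:x+12:3].tolist()[:3])
P=brass(W,c);print(len(P))
cv2.imwrite("pics/f.png",cv2.resize(W["image"][0:140,60:520],(800,243)))
if len(P):
  X=np.array([onz(W,p,.088)[:2] for p in P]);
  f=F[:2]/np.linalg.norm(F[:2]);n=np.array([-f[1],f[0]])
  o=np.array([.659,.047]);u=np.c_[(X-o)@f,(X-o)@n]*1e3
  for a in range(-30,25,5):
    k=(u[:,0]>a)&(u[:,0]<=a+5)
    if k.any():print(a,k.sum(),u[k,1].min().round(1),u[k,1].max().round(1),u[k,1].mean().round(1))
  print(u.min(0),u.max(0))
for q in("stand","pin","loop_tool","needle_tool"):
    for nm,c in(("W",W),("S",S)):
        r=bot.pinpoint(c,q); print(q,nm,[(np.round(x["centre"],1).tolist(),round(x["confidence"],2)) for x in r[:2]], [onz(c,x["centre"],0 if q=="stand" else .055)[:2].round(4).tolist() for x in r[:1]])
E
```

```text
[{'centre': [285.3, 98.4], 'confidence': 0.78}, {'centre': [44.5, 232.3], 'confidence': 0.52}]
[[[13, 20, 116], [150, 7, 110], [150, 2, 114], [160, 7, 113], [165, 5, 113], [150, 5, 112], [18, 111, 138], [18, 115, 151]], [[16, 82, 131], [16, 69, 126], [17, 56, 124], [15, 43, 119], [16, 39, 123], [15, 22, 118], [19, 113, 135], [18, 117, 152]], [[20, 117, 203], [20, 113, 216], [19, 119, 159], [19, 116, 197], [19, 117, 146], [19, 117, 157], [18, 119, 141], [20, 115, 198]]]
662
-20 83 -13.3 10.6 -1.7
-15 94 -14.1 10.7 -1.2
-10 94 -14.2 10.7 -2.4
-5 81 -14.2 10.0 -1.8
0 92 -14.3 10.0 -1.6
5 188 -15.1 10.1 -2.4
10 30 -12.0 8.5 -0.9
[-19.92174394 -15.12413937] [10.87810955 10.68641075]
stand W [([44.3, 235.0], 0.61)] [[0.4949, -0.223]]
stand S [([202.2, 299.3], 0.81)] [[0.5029, -0.2226]]
pin W [] []
pin S [([175.9, 270.4], 0.44), ([184.7, 239.8], 0.41)] [[0.4293, -0.215]]
loop_tool W [([11.8, 252.5], 0.7)] [[0.4952, -0.2206]]
loop_tool S [([198.3, 287.1], 0.42)] [[0.5025, -0.2249]]
needle_tool W [([285.8, 97.2], 0.69), ([279.0, 267.0], 0.42)] [[0.657, 0.0503]]
needle_tool S [([217.9, 301.4], 0.54)] [[0.562, -0.2326]]
```

View pics/f.png

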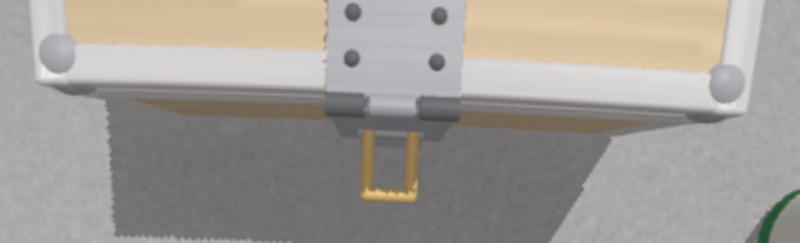

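Close wrist crop: strap flat, staple through the slot, eye at (390,165), free. On to the pin, hovering so that the wrist camera sees it.

Request:
play_rows --moves '[[[-10,-45,-5,0,0,0],[-11,-45,-5,0,0,0],[-11,-45,-5,0,0,0],[-11,-45,-5,0,0,0],[-11,-45,-5,0,0,0]]]'

```text
time_s: 13.95
position: [0.5312, -0.1869, 0.2539]
tcp_rot: [[-0.519, 0.855, 0.0], [0.855, 0.519, -0.0], [-0.001, 0.0, -1.0]]
force: [-0.2, -1.8, -0.3]
opening: 0.505
grasp_force: 0.0
```

Request:
play_rows --moves '[[[-11,-46,-5,0,0,0],[0,0,0,0,0,-0.13],[0,0,0,0,0,-0.13],[0,0,0,0,0,-0.13],[0,0,0,0,0,-0.13]]]'

```text
time_s: 14.45
position: [0.4987, -0.2195, 0.2588]
tcp_rot: [[-0.877, 0.48, 0.001], [0.48, 0.877, -0.0], [-0.001, -0.0, -1.0]]
force: [0.7, -0.3, -0.9]
opening: 0.498
grasp_force: 0.0
```

Request:
play_rows --moves '[[[0,0,0,0,0,-0.13],[0,0,0,0,0,-0.13],[0,0,0,0,0,-0.13],[0,0,0,0,0,0],[0,0,0,0,0,0]]]'

```text
time_s: 14.95
position: [0.4988, -0.2192, 0.2587]
tcp_rot: [[-0.993, 0.118, 0.0], [0.118, 0.993, -0.0], [-0.0, -0.0, -1.0]]
force: [-0.6, -0.7, -0.4]
opening: 0.502
grasp_force: 0.0
```

Run:
```python
from h import *
W=bot.capture("wrist");s=bot.read_state()
print(s["position"],np.array(s["tcp_rot"]).round(3).tolist())
print(proj(W,[.4317,-.2155,.0817]))
a,sa=red(W,proj(W,[.4317,-.2155,.0817])[0],60);print("red",a,sa,onz(W,a,.08))
for q in("pin","loop_tool","needle_tool"):
    r=bot.pinpoint(W,q);print(q,[(np.round(x["centre"],1).tolist(),round(x["confidence"],2),onz(W,x["centre"],.055)[:2].round(4).tolist()) for x in r[:3]])
cv2.imwrite("pics/g.png",W["image"])
```

```text
[ 0.49881051 -0.21916556  0.25863812] [[-0.993, 0.118, 0.0], [0.118, 0.993, -0.0], [-0.0, -0.0, -1.0]]
[[277.08705141 115.22642532]]
red [277.14975845 116.21256039] [270 108  16  17 207] [ 0.43261526 -0.21558169  0.08      ]
pin [([355.2, 56.3], 0.92, [0.388, -0.1376]), ([276.5, 114.2], 0.71, [0.4315, -0.2164])]
loop_tool [([281.9, 181.6], 0.7, [0.498, -0.2192])]
needle_tool [([279.3, 239.1], 0.68, [0.5596, -0.2293])]
```

View pics/g.png

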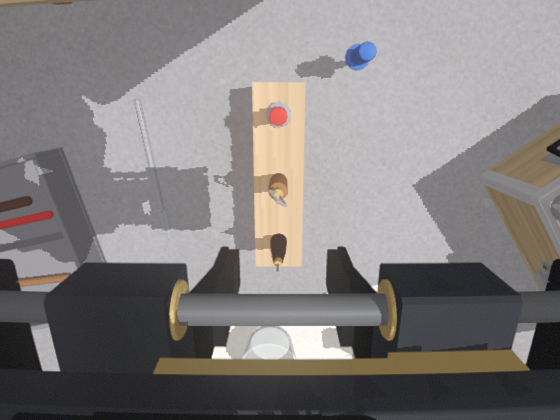

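Wrist picture: red pin at (277,116) in the stand, loop tool at (280,185), needle tool at (279,245), blue pin on the bench at (362,55). The red pin's measured positions agree to 1 mm.

Request:
play_rows --moves '[[[33,-2,0,0,0,0],[34,-2,0,0,0,0],[0,0,45,0,0,0],[0,0,45,0,0,0],[0,0,30,0,0,0]]]'

```text
time_s: 15.65
position: [0.4309, -0.215, 0.1369]
tcp_rot: [[-0.993, 0.117, -0.001], [0.117, 0.993, 0.001], [0.001, 0.001, -1.0]]
force: [0.5, -1.0, -0.0]
opening: 0.501
grasp_force: 0.0
```

Request:
play_rows --moves '[[[0,0,25,0,0,0],[0,0,20,0,0,0],[0,0,15,0,0,0],[0,0,0,0,0,0],[0,0,0,0,0,0]]]'

```text
time_s: 16.15
position: [0.432, -0.2155, 0.0786]
tcp_rot: [[-0.993, 0.116, -0.0], [0.116, 0.993, 0.0], [0.0, 0.0, -1.0]]
force: [0.5, 0.0, 0.1]
opening: 0.505
grasp_force: 0.0
```

Run:
```python
from h import *
W=bot.capture("wrist");s=bot.read_state();p=np.array(s["position"]);print(p,s["force"])
a,sa=red(W,proj(W,[p[0],p[1],.1])[0],60);print(a,sa,onz(W,a,.09),proj(W,[.432,-.2158,.09]))
```

```text
[ 0.43224847 -0.21576229  0.07909363] [ 0.55779786 -0.27038798 -0.89207961]
[282.8742515 272.6998503] [ 266  248   35   46 1336] [ 0.42338734 -0.21385145  0.09      ] [[280.70886752 290.97993575]]
```

Request:
play_rows --moves '[[[0,0,0,0,0,0],[0,0,0,0,0,0],[0,0,0,0,0,0],[0,0,0,0,0,0],[0,0,0,0,0,0]]]' --fingers -1

```text
time_s: 16.7
position: [0.4319, -0.2154, 0.0789]
tcp_rot: [[-0.993, 0.116, 0.0], [0.116, 0.993, -0.0], [-0.001, -0.0, -1.0]]
force: [-0.6, -0.4, 2.3]
opening: 0.173
grasp_force: 30.0
```

Request:
play_rows --moves '[[[0,0,-10,0,0,0],[0,0,-25,0,0,0],[0,0,-40,0,0,0],[0,0,-40,0,0,0],[0,0,-40,0,0,0]]]'

```text
time_s: 17.2
position: [0.4312, -0.215, 0.2354]
tcp_rot: [[-0.993, 0.116, -0.001], [0.116, 0.993, 0.0], [0.001, 0.0, -1.0]]
force: [0.9, -0.9, -1.2]
opening: 0.176
grasp_force: 30.0
```

Request:
play_rows --moves '[[[0,0,0,0,0,0.134],[0,0,0,0,0,0.134],[0,0,0,0,0,0.134],[0,0,0,0,0,0.134],[0,0,0,0,0,0.134]]]'

```text
time_s: 17.7
position: [0.4314, -0.2151, 0.234]
tcp_rot: [[-0.703, 0.711, -0.0], [0.711, 0.703, 0.0], [0.0, -0.0, -1.0]]
force: [0.8, -0.3, -0.8]
opening: 0.176
grasp_force: 30.0
```

Request:
play_rows --moves '[[[0,0,0,0,0,0.134],[0,0,0,0,0,0.131],[15,41,0,0,0,0],[15,41,0,0,0,0],[15,41,0,0,0,0]]]'

```text
time_s: 18.2
position: [0.5165, -0.1143, 0.234]
tcp_rot: [[-0.496, 0.869, -0.0], [0.869, 0.496, -0.0], [-0.0, -0.0, -1.0]]
force: [1.3, -0.0, -0.9]
opening: 0.176
grasp_force: 30.0
```

Request:
play_rows --moves '[[[15,41,0,0,0,0],[15,41,0,0,0,0],[15,41,0,0,0,0],[0,25,0,0,0,0],[0,0,0,0,0,0]]]'

```text
time_s: 18.7
position: [0.6245, -0.0003, 0.2338]
tcp_rot: [[-0.5, 0.866, 0.003], [0.866, 0.5, 0.0], [-0.001, 0.002, -1.0]]
force: [-0.5, -0.1, -1.7]
opening: 0.169
grasp_force: 30.0
```

Run:
```python
from h import *
W=bot.capture("wrist");S=bot.capture("scene");D=bot.capture("side");s=bot.read_state();p=np.array(s["position"]);R=np.array(s["tcp_rot"])
print(p,R.round(3).tolist())
for c in(W,S,D):
    for q in("staple_eye","pin"):
        r=bot.pinpoint(c,q);print(q,[(np.round(x["centre"],1).tolist(),round(x["confidence"],2)) for x in r[:3]])
tip=p+R[:,2]*.0685;col=p+R[:,2]*.0235
print("tip",tip,proj(W,tip),"collar",proj(W,col), "eye pred",proj(W,[.6555,.05,.088]))
cv2.imwrite("pics/h.png",np.hstack([cv2.resize(W["image"][130:340,180:380],(400,420)),cv2.resize(D["image"][120:220,240:335],(399,420))]))
```

```text
[ 0.62100608 -0.00283015  0.23334798] [[-0.497, 0.868, -0.002], [0.868, 0.497, -0.0], [0.001, -0.002, -1.0]]
staple_eye [([342.8, 162.2], 0.64), ([282.5, 258.7], 0.58), ([97.3, 279.0], 0.17)]
pin [([277.6, 256.2], 0.95), ([9.1, 185.1], 0.94)]
staple_eye [([315.6, 222.8], 0.72)]
pin [([293.5, 195.9], 0.48), ([184.1, 241.8], 0.44)]
staple_eye [([289.1, 180.6], 0.84)]
pin [([260.0, 302.8], 0.7), ([292.5, 154.8], 0.53)]
tip [ 0.62086182 -0.00283803  0.16484813] [[273.7463727  229.46909759]] collar [[272.06401797 258.95429443]] eye pred [[342.98664482 165.60503999]]
```

View pics/h.png

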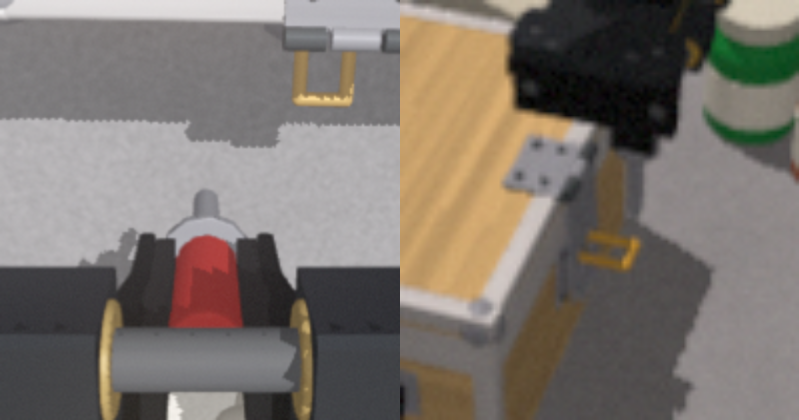

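Left (wrist): the pin hangs straight in the grip with its tip at (206,192), and the staple is at (323,75), up and to the right. Right (side): strap flat on the case, staple at (608,250). I move above the eye and measure again.

Request:
play_rows --moves '[[[15,28,0,0,0,0],[14,28,0,0,0,0],[0,0,15,0,0,0],[0,0,15,0,0,0],[0,0,0,0,0,0]]]'

```text
time_s: 19.65
position: [0.6546, 0.0504, 0.2013]
tcp_rot: [[-0.497, 0.868, -0.005], [0.868, 0.497, 0.0], [0.003, -0.004, -1.0]]
force: [0.1, 0.4, -1.6]
opening: 0.172
grasp_force: 30.0
```

Request:
play_rows --moves '[[[0,0,0,0,0,0],[0,0,0,0,0,0]]]'

```text
time_s: 19.85
position: [0.657, 0.0499, 0.2045]
tcp_rot: [[-0.496, 0.868, 0.002], [0.868, 0.496, -0.0], [-0.001, 0.001, -1.0]]
force: [0.2, 0.3, -0.8]
opening: 0.176
grasp_force: 30.0
```

Run:
```python
from h import *
s=bot.read_state();W=bot.capture("wrist");S=bot.capture("scene");D=bot.capture("side");p=np.array(s["position"]);R=np.array(s["tcp_rot"])
print(p,R.round(3).tolist())
tip=p+R[:,2]*.0685;print("tip",tip,proj(W,tip),"eye",proj(W,[.6555,.05,.088]))
for c in(S,D,W):
    r=bot.pinpoint(c,"staple_eye");print([(np.round(x["centre"],1).tolist(),round(x["confidence"],2)) for x in r[:3]])
P=brass(W,proj(W,[.6555,.05,.088])[0],45);P=P[P[:,1]<262]
X=np.array([onz(W,q,.088) for q in P]);u=(X-p)@R*1e3
for a in range(-35,45,4):
    k=(u[:,0]>a)&(u[:,0]<=a+4)
    if k.sum()>2:print(a,k.sum(),u[k,1].min().round(1),u[k,1].max().round(1),u[k,1].mean().round(1))
cv2.imwrite("pics/i.png",np.hstack([cv2.resize(W["image"][170:310,210:350],(400,400),interpolation=2),cv2.resize(S["image"][170:250,270:350],(400,400),interpolation=2)]))
```

```text
[0.65695915 0.04991793 0.20453107] [[-0.496, 0.868, 0.002], [0.868, 0.496, -0.0], [-0.001, 0.001, -1.0]]
tip [0.65707333 0.04990854 0.13603116] [[280.84994352 229.33229929]] eye [[279.37012094 206.95573565]]
[([313.5, 225.1], 0.8)]
[([288.1, 180.3], 0.82)]
[([281.3, 341.2], 0.57)]
-15 66 -14.3 10.1 -1.8
-11 142 -14.3 10.1 -2.1
-7 65 -14.2 10.1 -2.7
-3 65 -14.2 10.0 -2.6
1 17 -14.1 9.2 -4.4
```

View pics/i.png

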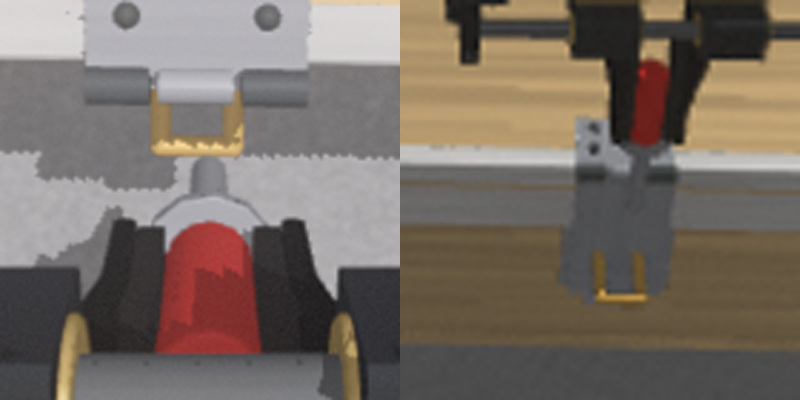

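Left (wrist): strap edge parallel to the tool. Pin tip at (208,160), staple eye centre at (197,120), so I shift about 3 mm to -y and 3 mm to +x. Right (scene): pin above the staple, whose eye is at (620,275).

Request:
play_rows --moves '[[[3,-3,0,0,0,0],[0,0,20,0,0,0],[0,0,18,0,0,0],[0,0,0,0,0,0],[0,0,0,0,0,0]]]'

```text
time_s: 20.65
position: [0.6521, 0.0515, 0.1655]
tcp_rot: [[-0.497, 0.868, -0.001], [0.868, 0.497, 0.0], [0.001, -0.001, -1.0]]
force: [-0.9, 0.4, -0.1]
opening: 0.175
grasp_force: 30.0
```

Request:
play_rows --moves '[[[0,0,0,0,0,0],[0,0,0,0,0,0]]]'

```text
time_s: 20.85
position: [0.6528, 0.0516, 0.1667]
tcp_rot: [[-0.497, 0.868, 0.002], [0.868, 0.497, 0.0], [-0.001, 0.001, -1.0]]
force: [-0.3, -0.1, -0.3]
opening: 0.173
grasp_force: 30.0
```

Run:
```python
from h import *
s=bot.read_state();W=bot.capture("wrist");S=bot.capture("scene");D=bot.capture("side");p=np.array(s["position"]);R=np.array(s["tcp_rot"])
print(p)
tip=p+R[:,2]*.0685;print("tip",tip,proj(W,tip),proj(S,tip),proj(D,tip))
P=brass(W,proj(W,p+[0,0,.088-p[2]])[0],45)
X=np.array([onz(W,q,.088) for q in P]);u=(X-p)@R*1e3
for a in range(-35,45,4):
    k=(u[:,0]>a)&(u[:,0]<=a+4)
    if k.sum()>2:print(a,k.sum(),u[k,1].min().round(1),u[k,1].max().round(1),u[k,1].mean().round(1))
a=cv2.resize(W["image"][150:290,210:350],(400,400),interpolation=2)
b=cv2.resize(D["image"][140:210,255:325],(400,400),interpolation=2)
cv2.imwrite("pics/j.png",np.hstack([a,b]))
```

```text
[0.65283561 0.05160029 0.16667771]
tip [0.65295041 0.05160278 0.09817781] [[280.82668293 229.28846847]] [[313.80610137 220.98146648]] [[288.67128746 175.6045325 ]]
-15 24 -11.6 13.1 -3.8
-11 91 -11.6 13.1 0.5
-7 22 -11.5 13.0 -3.2
-3 4 -10.8 12.9 -4.7
```

View pics/j.png

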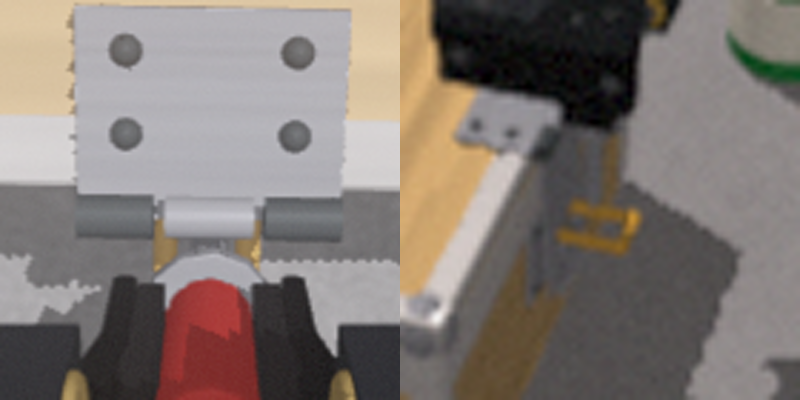

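Left: pin axis (208) lies midway between the staple bars (154 and 261). Right: staple eye at (597,228), below the computed tip position (592,203). I insert slowly.

Request:
play_rows --moves '[[[0,0,5,0,0,0],[0,0,5,0,0,0],[0,0,5,0,0,0],[0,0,5,0,0,0],[0,0,0,0,0,0]]]'

```text
time_s: 21.5
position: [0.6516, 0.0515, 0.1443]
tcp_rot: [[-0.497, 0.868, -0.002], [0.868, 0.497, 0.0], [0.001, -0.002, -1.0]]
force: [-0.4, -0.6, -1.5]
opening: 0.173
grasp_force: 30.0
```

Request:
play_rows --moves '[[[0,0,6,0,0,0],[0,0,6,0,0,0],[0,0,6,0,0,0],[0,0,6,0,0,0],[0,0,0,0,0,0]]]'

```text
time_s: 22.0
position: [0.6517, 0.0514, 0.1203]
tcp_rot: [[-0.497, 0.868, -0.002], [0.868, 0.497, -0.0], [0.001, -0.002, -1.0]]
force: [-0.4, 0.1, -1.1]
opening: 0.175
grasp_force: 30.0
```

Request:
play_rows --moves '[[[0,0,3,0,0,0],[0,0,2,0,0,0],[0,0,2,0,0,0],[0,0,1,0,0,0],[0,0,0,0,0,0]]]'

```text
time_s: 22.5
position: [0.6524, 0.0514, 0.1135]
tcp_rot: [[-0.497, 0.868, 0.0], [0.868, 0.497, -0.0], [-0.0, 0.0, -1.0]]
force: [-0.5, -0.3, -1.0]
opening: 0.175
grasp_force: 30.0
```

Request:
play_rows --moves '[[[0,0,1,0,0,0],[0,0,1,0,0,0],[0,0,0,0,0,0]]]'

```text
time_s: 22.8
position: [0.6525, 0.0514, 0.1118]
tcp_rot: [[-0.497, 0.868, 0.0], [0.868, 0.497, -0.0], [-0.0, 0.0, -1.0]]
force: [-0.1, -1.3, 1.4]
opening: 0.175
grasp_force: 30.0
```

The collar has just touched the loop. I release, then rise straight up.

Request:
play_rows --moves '[[[0,0,0,0,0,0],[0,0,0,0,0,0],[0,0,0,0,0,0],[0,0,0,0,0,0],[0,0,0,0,0,0]]]' --fingers -0.1

```text
time_s: 23.3
position: [0.6523, 0.0515, 0.1115]
tcp_rot: [[-0.497, 0.868, -0.0], [0.868, 0.497, 0.0], [0.0, -0.0, -1.0]]
force: [-0.1, -0.4, 0.6]
opening: 0.438
grasp_force: 0.0
```

Request:
play_rows --moves '[[[0,0,-15,0,0,0],[0,0,-30,0,0,0],[0,0,-40,0,0,0],[0,0,-40,0,0,0],[-20,0,-40,0,0,0]]]'

```text
time_s: 23.8
position: [0.661, 0.0361, 0.2794]
tcp_rot: [[-0.499, 0.867, -0.001], [0.867, 0.499, 0.001], [0.001, 0.0, -1.0]]
force: [0.6, -0.8, -0.9]
opening: 0.449
grasp_force: 0.0
```

Request:
play_rows --moves '[[[-40,0,0,0,0,0],[-30,0,0,0,0,0],[0,0,0,0,0,0],[0,0,0,0,0,0]]]'

```text
time_s: 24.2
position: [0.6969, -0.0271, 0.2771]
tcp_rot: [[-0.496, 0.868, 0.0], [0.868, 0.496, 0.001], [0.0, 0.0, -1.0]]
force: [-0.5, 0.7, -0.8]
opening: 0.446
grasp_force: 0.0
```

Run:
```python
from h import *
S=bot.capture("scene");D=bot.capture("side");W=bot.capture("wrist")
for q in("pin","staple_eye","hasp_end","lid_front_edge"):
    print(q,[[(np.round(x["centre"],1).tolist(),round(x["confidence"],2)) for x in bot.pinpoint(c,q)[:2]] for c in(S,D,W)])
o=[]
for c in(S,D,W):
    q=proj(c,[.6535,.0514,.112])[0]
    try:a,sa=red(c,q,25);print(a,sa,q);o.append((c,a))
    except Exception as e:print("no red",e,q)
if len(o)>1:print(tri(o))
cv2.imwrite("pics/k.png",np.hstack([cv2.resize(D["image"][130:220,245:335],(400,400),interpolation=2),cv2.resize(W["image"],(400,400))]))
```

```text
pin [[([183.8, 242.4], 0.58), ([315.2, 226.8], 0.57)], [([286.2, 177.5], 0.48), ([257.8, 302.2], 0.48)], [([280.6, 94.0], 0.82)]]
staple_eye [[([313.7, 224.2], 0.76), ([315.7, 203.1], 0.49)], [([289.1, 180.1], 0.55), ([216.4, 155.2], 0.23)], [([284.4, 98.0], 0.82)]]
hasp_end [[([314.6, 227.5], 0.83)], [([281.7, 187.9], 0.61), ([323.7, 307.5], 0.52)], [([279.9, 76.4], 0.91)]]
lid_front_edge [[([317.2, 203.6], 0.6)], [([279.2, 161.7], 0.95), ([436.5, 299.0], 0.59)], [([283.6, 59.5], 0.84)]]
[314.1744186  217.01162791] [311 210   7  15  86] [314.4404097 217.2807888]
[288.47311828 170.41935484] [286 163   6  16  93] [288.98281665 171.30569323]
[283.14726027  88.57876712] [274  79  19  20 292] [282.70385259  91.33305274]
(array([0.65293825, 0.05283798, 0.1129097 ]), [np.float64(0.0013678649267348938), np.float64(0.0010434334889189972), np.float64(0.0006788055112245909)])
```

The grip centre triangulates at z = 0.113 m, against 0.1125 m expected with the collar seated. The pin stands upright at the eye, and the lid and hasp points are unchanged. Handing in.

```bash
python3 -c "
from rig import bot
print(bot.hand_in())"
```

```text
the job is handed in; nothing more can be done
None
```

The lid is pressed shut, the hasp lies flat over the staple, and the red-gripped pin is through the loop with its collar seated and let go. I handed the job in at about 24 s; the hand-in returned no verdict, so my evidence is the last camera measurements.

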